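# Shift the bench gearbox through its zigzag gate

### The arm

A 6-joint arm with a two-finger parallel gripper is mounted at the origin on a cart in front of the work surface, level with it; the furniture and walls round the work are solid. World frame = base frame: x ahead of the robot, y to its left, z up, the work surface at z = 0. Lengths are in m, angles in rad, forces in N, time in s.
With the tool pointing down it reaches from about 0.3 to 0.85 m from the base axis. Payload 4.2 kg.
Tool frame: the origin (TCP) lies midway between the tips of the shut fingers; the grasp point (between the pads) lies 19 mm behind it; z points along the fingers, y is the line along which they close (so a half turn about z gives the same grasp; the last joint's range is limited). The gripper opens to 91 mm and grips with 3 to 60 N. Pads are 32 mm wide; open, the fingers measure 118 mm over their backs; the gripper's body (76 mm by 178 mm) begins 60 mm behind the grasp point.
Start: joints at [-1.282, 0.32, 1.565, -0, 1.257, -0.02], TCP at [0.175, -0.548, 0.214] pointing down, gripper open.
Joint ranges: [-3.11, 3.11], [-0.84, 2.01], [0.21, 2.61], [-1.34, 4.49], [0.05, 2.63], [-2.56, 2.56]. Speed limits (rad/s): [2.57, 2.57, 3.14, 3.14, 3.14, 3.14].

### API

Orientations are given as a unit quaternion [w, x, y, z].
In Python, from bench import arm, vision, spotter gives the robot as it stands.
- The arm moves only by the tool servo_tool, never from a script. Its arguments are lists of equal length, an entry for each row: "linear": the shift along the tool's x, y, z in mm, a list of three; "turn": the turn, a rotation vector about the tool's x, y, z in rad, a list of three; "hand": the opening, from 0 (shut) to 1 (fully open). A call has 1 to 12 rows; each row shifts and turns the commanded pose from where the row before left it, along the tool's axes as they then stand; what a row does not reach is not made up. A row lasts 1/10 s, in which the tool goes at most 50 mm and 8.59 degrees, less where a joint would pass 70% of its speed; a pose out of reach is approached as far as the arm can. A call is refused whole if a number of a shift passes 50 or a number of a turn 0.15, either way. A call with a gripper value outside its range is refused whole. The fingers move at their own pace and stop on an object; "squeeze" is the grip in N (left out, the last holds). Time passes only in rows, so rows that do not move let the fingers close. It gives the time, the measured TCP pose, the force, the opening and the grip force at its end, in the units of the state.
- arm.read_state(): the state, without advancing time (a new reading comes with each control period).
- vision.camera(name): name is "scene" or "top" or "wrist"; returns (picture, depth): 420x560x3 uint8, red, green, blue; 420x560 float32, m along the optical axis (not along the pixel's ray), 0 where there is no reading.
- vision.camera_model(name): a dict with "fx", "fy", "cx", "cy" (pixels), "R" (3x3) and "t" (3): a world point X has camera coordinates R X + t; the wrist camera has in their place "tool_from_camera" (4x4, takes a point from camera to tool coordinates, whose origin is the TCP and whose axes are the flange's). Camera axes: x right, y down, z forward; pixel columns grow to the right and rows downward; lengths in m; the calibration is good to about 2 mm. The wrist camera is an equidistant fisheye: a pixel r from the principal point sees the ray r / f radians off the axis. A picture is of the moment at which its call begins: read the wrist's pose just before it. camera_model takes no time and is no camera call.
- arm.hand_in(): hands the job in; it is judged then, once.
Trained networks look in the newest picture that a camera, given by its name, has taken for a name from the list of things; names that differ only in an ending like _2 or _b are one class to them, and where a whole thing is asked for, a point or a joint stands for the part that bears it (a point fixed in the world has none). Each returns a list of dicts, best first, with "p" (0 to 1); they miss things now and then, are a little off and sometimes report something else, mostly with a low value. They report only what shows in the picture. A call takes as long as a camera call.
- spotter.search_frame(camera, name): "at" ([column, row] in pixels, amid what is visible of it).
- spotter.cut_out(camera, name): "mask" (420x560 bool, what is visible of it) and "at" ([column, row] in pixels, amid what is visible of it).
The state is a dict: "time": time; "joint_positions": joint angles; "joint_velocities": joint speeds; "tau": joint torques, N m; "position": TCP position; "orientation": TCP orientation; "force": force on the tool from outside, world axes, zero at the start; "moment": the same for the moment, N m; "grip_width": finger opening in m; "finger_force": force on a finger pad.
Only numpy, scipy, OpenCV 4.12 (cv2) and the standard library are available. Lean on these libraries where they do the work, as an engineer would, in place of code of your own. Each camera call takes 0.05 s, during which the arm holds its last target. There are 200 camera calls.

### The job

Two small motor gearboxes are bolted to the bench. Put the one with the ball-topped gear lever into its last gear: draw that lever along its zigzag slot, corner by corner, from the first notch at the end facing you to the closed end of the last notch, and let go of it there. Leave the lever with the T-bar handle on the other gearbox where it is.

Things in the scene. Friction and masses are not known exactly. Their poses are not given: they have to be found in the camera images.
- gearbox: Gearbox to shift, fixed: dark steel box 124 x 96 mm (x, y) on a 124 mm wide foot, bright gate plate on top at 70 mm height, output shaft at its -x end, grey motor behind its +x end (to x = +162 mm, 55 mm high). Origin on the bench under the plate's middle; x points away from the robot along the box (turned up to 20 degrees), y left, z up.
- ball (a point): Centre of the black ball, 30 mm diameter, atop the lever to move; 125 mm above the bench, 55 mm above the plate, upright over its 10 mm stem (16 mm collar under the ball). The lever stays upright and slides level with 1 to 2 N friction; no spring, cannot lift or tilt. Starts in the first notch, 0 to 10 mm along the first leg.
- last_notch (a point): Slot centre line at the closed end of the last notch, on the plate top. The slot is 18 mm wide (stem has 4 mm play each side). Its centre line in the gearbox frame (x, y, mm): first notch (-36, +18), (0, +18), (0, -18), (+36, -18), this point (+36, +18): away from the robot, right, away, left.
- t_bar (a point): Middle of the black T-bar handle (16 mm thick, 52 mm long, 120 mm above the bench) of the other gearbox's lever, which must stay. That gearbox has the same size and shape, with a motor too, and stands left or right of the first.

How it is judged:
By the outcome, as a careful person would: the job done as asked, in the order asked, and still so for the second after the job is handed in, with the robot touching nothing.
It also fails if it takes over 35 s, if anything falls off the work surface, if the arm or the gripper's body presses on something with over 40 N, if the wrist force passes 120 N, or if a joint passes its speed limit or range.

## Working session

There is one attempt and no reset: what is moved stays moved. The work goes in short steps, Python scripts to look and compute and a tool call to move; the robot and the scene stay as the last step left them, time stands still between calls to the robot, and variables do not carry over. Pictures are saved under pics/ and viewed, at most 10 in all, crops included, and the job is handed in when it is done.

Besides the shell and the picture viewer there is one more tool, called as name(argument=value, ...), one argument or row to a line, values as JSON. servo_tool: Moves the arm, as the interface text tells. Its arguments: {"type":"object","properties":{"linear":{"type":"array"},"turn":{"type":"array"},"hand":{"type":"array"},"squeeze":{"type":"number"}},"required":["linear","turn","hand"]}

```bash
mkdir -p pics
cat > h.py <<'E'
import numpy as np, cv2
from bench import arm, vision, spotter
def pts(cam, d):
    m=vision.camera_model(cam); v,u=np.mgrid[:420,:560]
    c=np.stack([(u-m['cx'])/m['fx']*d,(v-m['cy'])/m['fy']*d,d],-1)
    return (c-np.array(m['t']))@np.array(m['R'])
E
python3 - <<'E'
from h import *
s=arm.read_state(); print(s)
ims=[]
for c in ('scene','top'):
    p,d=vision.camera(c); P=pts(c,d); np.savez(f'{c}.npz',p=p,d=d,P=P)
    m=vision.camera_model(c); print(c,np.array(m['R']).round(2).tolist(),m['t'],m['fx'])
    for n in ('ball','t_bar','last_notch','gearbox'):
        for r in spotter.search_frame(c,n)[:3]:
            u,v=[int(round(x)) for x in r['at']]; print(c,n,r['p'].__round__(2),u,v,P[v,u].round(3),d[v,u])
    cv2.imwrite(f'pics/{c}.png',p[...,::-1])
E
```

```text
{'time': 0.0, 'joint_positions': array([-1.28199450e+00,  3.20288942e-01,  1.56567790e+00, -2.41925909e-05,
        1.25739621e+00, -2.00080481e-02]), 'joint_velocities': array([-2.13818672e-03,  8.35150037e-05,  1.82559039e-03,  3.43233697e-04,
        6.18110376e-04, -7.75390659e-04]), 'tau': array([-8.19119577e-05, -4.12459230e+01, -2.31968307e+01,  7.26711075e-02,
        4.57304379e-02, -1.44236333e-04]), 'position': array([ 0.17460117, -0.54731673,  0.21312243]), 'orientation': array([-8.75673388e-04,  9.88102260e-01,  1.53795777e-01, -1.30009986e-04]), 'force': array([-0.30813107, -0.26726125, -0.28398166]), 'moment': array([-0.02752485, -0.01107518, -0.00724816]), 'finger_force': 0.0, 'grip_width': 0.09129439696426189}
scene [[-0.74, -0.67, -0.0], [-0.3, 0.34, -0.89], [0.6, -0.66, -0.45]] [0.39368813 0.26885832 0.8175078 ] 468.2958200124046
scene ball 0.76 231 258 [0.456 0.221 0.129] 0.8871518
scene t_bar 0.65 331 201 [ 0.478 -0.126  0.116] 1.1345589
scene last_notch 0.61 230 282 [0.466 0.218 0.067] 0.92339915
scene gearbox 0.94 234 283 [0.461 0.213 0.064] 0.92505676
top [[0.03, -1.0, 0.04], [-1.0, -0.03, -0.07], [0.07, -0.04, -1.0]] [-0.03010833  0.51813818  0.90724915] 390.9791012637482
top ball 0.57 166 226 [0.464 0.213 0.141] 0.79339623
top t_bar 0.58 332 224 [ 0.478 -0.128  0.128] 0.81924343
top last_notch 0.22 331 225 [ 0.476 -0.126  0.127] 0.82011205
top gearbox 0.57 196 207 [0.51  0.168 0.057] 0.88220084
```

View pics/top.png

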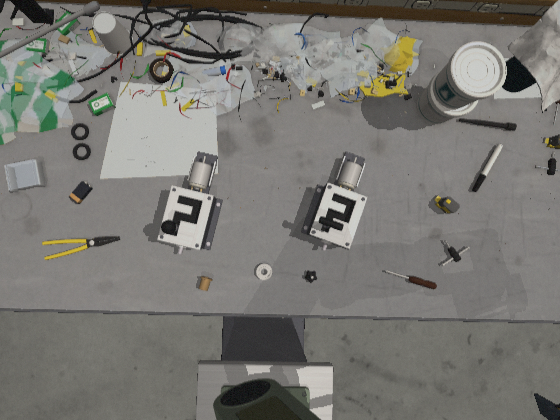

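View pics/scene.png

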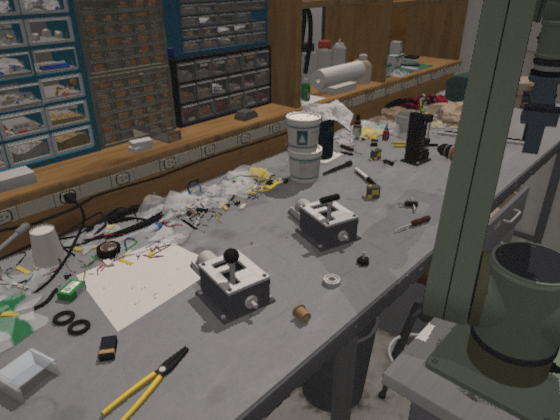

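The ball lever is on the left gearbox (top image: plate near (187,218), ball near (168,227)). The T-bar gearbox is on the right, near (335,213). Next I'll fit the plate and slot.

```bash
cat > fit.py <<'E'
from h import *
from scipy.optimize import minimize
C=np.array([[-36,18],[0,18],[0,-18],[36,-18],[36,18]])/1000
def segd(q):
    D=np.full(len(q),9.)
    for a,b in zip(C[:-1],C[1:]):
        t=np.clip(((q-a)@(b-a))/((b-a)@(b-a)),0,1); D=np.minimum(D,np.hypot(*(q-a-t[:,None]*(b-a)).T))
    return D
def fit(c,zp=.07,ctr=(.49,.195)):
    z=np.load(f'{c}.npz'); p=z['p']; P=z['P']; m=vision.camera_model(c)
    R=np.array(m['R']);t=np.array(m['t'])
    # rectify the plate plane to a 0.5 mm grid
    g=np.arange(-.1,.1,.0005); X,Y=np.meshgrid(g+ctr[0],g+ctr[1],indexing='ij')
    q=np.stack([X,Y,np.full_like(X,zp)],-1)@R.T+t
    u=(q[...,0]/q[...,2]*m['fx']+m['cx']).astype('f4'); v=(q[...,1]/q[...,2]*m['fy']+m['cy']).astype('f4')
    img=cv2.cvtColor(cv2.remap(p,u,v,cv2.INTER_LINEAR),cv2.COLOR_RGB2GRAY).astype('f4')
    cv2.imwrite(f'pics/rect_{c}.png',img)
    # model: bright inside plate, dark in slot, dark-ish in a band outside plate
    h=np.arange(-.070,.0701,.0005); mx,my=np.meshgrid(h,h,indexing='ij'); M=np.stack([mx.ravel(),my.ravel()],1)
    best=None
    d=segd(M); slot=d<.009
    def cost(x,hx,hy):
        ins=(abs(M[:,0])<hx)&(abs(M[:,1])<hy); band=(abs(M[:,0])<hx+.006)&(abs(M[:,1])<hy+.006)
        ref=np.where(ins&~slot,1.,0.)[band]
        cs,sn=np.cos(x[2]),np.sin(x[2]); w=M[band]@np.array([[cs,sn],[-sn,cs]])+x[:2]
        s=cv2.remap(img,((w[:,1]-ctr[1]+.1)/.0005).astype('f4')[None],((w[:,0]-ctr[0]+.1)/.0005).astype('f4')[None],cv2.INTER_LINEAR)[0]
        return -np.corrcoef(ref,s)[0,1]
    for hx,hy in ((.062,.048),(.058,.044),(.055,.045)):
        for a in np.radians([-20,-10,0,10,20]):
            r=minimize(cost,[ctr[0],ctr[1],a],args=(hx,hy),method='Nelder-Mead',options=dict(initial_simplex=[[ctr[0],ctr[1],a],[ctr[0]+.015,ctr[1],a],[ctr[0],ctr[1]+.015,a],[ctr[0],ctr[1],a+.15]],xatol=1e-5))
            if best is None or r.fun<best[0]: best=(r.fun,r.x,(hx,hy))
    print(c,best[0].round(3),best[1].round(4),np.degrees(best[1][2]).round(1),best[2]); return best[1]
if __name__=='__main__':
    for c in ('top','scene'):
        x=fit(c); z=np.load(f'{c}.npz'); P=z['P']
        k=(np.hypot(P[...,0]-x[0],P[...,1]-x[1])<.08)
        b=P[k&(P[...,2]>.105)&(P[...,2]<.16)]
        r=minimize(lambda s:np.abs(np.linalg.norm(b-s,axis=1)-.015).mean(),b.mean(0)-[0,0,.01],method='Nelder-Mead').x
        pl=P[k&(P[...,2]>.055)&(P[...,2]<.085)]
        cs,sn=np.cos(x[2]),np.sin(x[2]); A=np.array([[cs,-sn],[sn,cs]])
        print('ball',r.round(4),len(b),'in box frame mm',(1000*(A.T@(r[:2]-x[:2]))).round(1),'plate z',np.median(pl[:,2]).round(4))
        print('path',[(A@q+x[:2]).round(4).tolist() for q in C])
E
python3 fit.py
```

```text
[ WARN:0@0.483] global loadsave.cpp:1063 imwrite_ Unsupported depth image for selected encoder is fallbacked to CV_8U.
Traceback (most recent call last):
  File "fit.py", line 35, in <module>
    x=fit(c); z=np.load(f'{c}.npz'); P=z['P']
  File "fit.py", line 30, in fit
    r=minimize(cost,[ctr[0],ctr[1],a],args=(hx,hy),method='Nelder-Mead',options=dict(initial_simplex=[[ctr[0],ctr[1],a],[ctr[0]+.015,ctr[1],a],[ctr[0],ctr[1]+.015,a],[ctr[0],ctr[1],a+.15]],xatol=1e-5))
  File "fit.py", line 26, in cost
    s=cv2.remap(img,((w[:,1]-ctr[1]+.1)/.0005).astype('f4')[None],((w[:,0]-ctr[0]+.1)/.0005).astype('f4')[None],cv2.INTER_LINEAR)[0]
      ~~~~~~~~~^^^^^^^^^^^^^^^^^^^^^^^^^^^^^^^^^^^^^^^^^^^^^^^^^^^^^^^^^^^^^^^^^^^^^^^^^^^^^^^^^^^^^^^^^^^^^^^^^^^^^^^^^^^^^^^^^^
cv2.error: OpenCV(4.12.0) /io/opencv/modules/imgproc/src/imgwarp.cpp:1713: error: (-215:Assertion failed) dst.cols < SHRT_MAX && dst.rows < SHRT_MAX && src.cols < SHRT_MAX && src.rows < SHRT_MAX in function 'remap'
```

```bash
sed -i 's/-.070,.0701,.0005/-.070,.0701,.001/' fit.py; python3 fit.py 2>/dev/null
```

```text
top -0.787 [ 0.4863  0.189  -0.21  ] -12.0 (0.062, 0.048)
ball [0.4635 0.212  0.125 ] 168 in box frame mm [-27.1  17.7] plate z 0.0698
path [[0.4548, 0.2142], [0.49, 0.2067], [0.4825, 0.1714], [0.5177, 0.1639], [0.5253, 0.1991]]
scene -0.631 [ 0.4893  0.1887 -0.2184] -12.5 (0.062, 0.048)
ball [0.466  0.2129 0.1247] 214 in box frame mm [-28.   18.6] plate z 0.0697
path [[0.4581, 0.2141], [0.4932, 0.2063], [0.4854, 0.1711], [0.5206, 0.1633], [0.5284, 0.1985]]
```

Run:
```python
import cv2,numpy as np
a=[cv2.resize(cv2.imread(f'pics/rect_{c}.png')[::-1,::-1],(400,400)) for c in ('top','scene')]
cv2.imwrite('pics/rects.png',np.hstack(a))
```

```text
(no output)
```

View pics/rects.png

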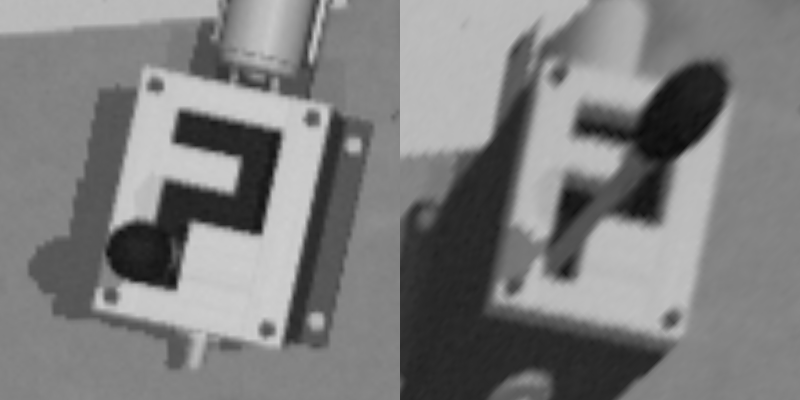

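Both views agree: yaw is about -12°, and the ball sits at (-27.5, +18) mm in the box frame. I'll turn the tool so the fingers close along box x, then travel over.

servo_tool(
  linear=[
    [0,0,0],
    [0,0,0],
    [0,0,0],
    [0,0,0],
    [0,0,0],
    [0,0,0],
    [0,0,0],
    [0,0,0],
    [20,3,0],
    [40,6,0],
    [40,6,0],
    [40,6,0],
  ],
  turn=[
    [0,0,-0.13],
    [0,0,-0.13],
    [0,0,-0.13],
    [0,0,-0.13],
    [0,0,-0.13],
    [0,0,-0.13],
    [0,0,-0.14],
    [0,0,0],
    [0,0,0],
    [0,0,0],
    [0,0,0],
    [0,0,0],
  ],
  hand=[1,1,1,1,1,1,1,1,1,1,1,1],
)

```text
time: 1.7
position: [0.2419, -0.4217, 0.2139]
orientation: [0.0, 0.818, 0.575, 0.0]
force: [1.0, 1.0, -0.6]
grip_width: 0.091
finger_force: 0.0
```

servo_tool(
  linear=[
    [40,6,0],
    [40,6,0],
    [40,6,0],
    [40,6,0],
    [40,6,0],
    [40,6,0],
    [40,6,0],
    [40,6,0],
    [40,6,0],
    [40,6,0],
    [40,6,0],
    [40,6,0],
  ],
  turn=[
    [0,0,0],
    [0,0,0],
    [0,0,0],
    [0,0,0],
    [0,0,0],
    [0,0,0],
    [0,0,0],
    [0,0,0],
    [0,0,0],
    [0,0,0],
    [0,0,0],
    [0,0,0],
  ],
  hand=[1,1,1,1,1,1,1,1,1,1,1,1],
)

```text
time: 2.9
position: [0.4709, 0.0068, 0.2142]
orientation: [0.0, 0.818, 0.575, 0.0]
force: [0.7, -0.6, -0.4]
grip_width: 0.0913
finger_force: 0.0
```

```bash
cat > go.py <<'E'
from h import *
import sys
from scipy.spatial.transform import Rotation as Ro
s=arm.read_state(); w,x,y,z=s['orientation']; R=Ro.from_quat([x,y,z,w]).as_matrix()
b=np.array([.4648,.2125,.106])
if len(sys.argv)>1: b=np.array(eval(sys.argv[1]))
print(s['time'],s['position'].round(4),'toolx yaw',np.degrees(np.arctan2(R[1,0],R[0,0])).round(2),'tilt',R[:,2].round(3))
print('to go mm (tool)',(1000*R.T@(b-s['position'])).round(1),'F',s['force'].round(2),s['grip_width'],s['joint_positions'].round(2))
E
python3 go.py
```

```text
2.9 [0.4709 0.0068 0.2142] toolx yaw 70.23 tilt [ 0.001 -0.    -1.   ]
to go mm (tool) [191.5 -75.4 108.1] F [ 0.73 -0.64 -0.35] 0.0913277938395233 [-0.01  0.15  1.79 -0.    1.2   0.34]
```

servo_tool(
  linear=[
    [0,0,0],
    [33,-8,0],
    [33,-8,0],
    [33,-8,0],
    [33,-8,0],
    [33,-8,0],
    [20,-5,0],
    [0,0,0],
    [0,0,0],
  ],
  turn=[
    [0,0,-0.136],
    [0,0,0],
    [0,0,0],
    [0,0,0],
    [0,0,0],
    [0,0,0],
    [0,0,0],
    [0,0,0],
    [0,0,0],
  ],
  hand=[1,1,1,1,1,1,1,1,1],
)

```text
time: 3.8
position: [0.4639, 0.1952, 0.2138]
orientation: [0.0, 0.776, 0.63, -0.0]
force: [-0.7, -0.6, 1.0]
grip_width: 0.091
finger_force: 0.0
```

```bash
python3 go.py
python3 - <<'E'
from h import *
p,d=vision.camera('wrist'); s=arm.read_state(); np.savez('wrist.npz',p=p,d=d,pos=s['position'],q=s['orientation'])
m=vision.camera_model('wrist'); print(m)
for n in('ball','last_notch'): print(n,[(r['p'],r['at']) for r in spotter.search_frame('wrist',n)[:3]])
cv2.imwrite('pics/w1.png',p[...,::-1])
E
```

```text
3.8 [0.4639 0.1952 0.2138] toolx yaw 78.16 tilt [-0.    -0.001 -1.   ]
to go mm (tool) [ 17.2  -2.7 107.8] F [-0.66 -0.57  0.98] 0.09100809351277005 [ 0.38  0.21  1.72 -0.    1.21  0.58]
{'fx': 325.19226210127806, 'fy': 325.19226210127806, 'cx': 283.1081718734551, 'cy': 212.60146996271848, 'tool_from_camera': array([[-6.28490339e-04, -9.63943625e-01, -2.66105794e-01,
         7.43334946e-02],
       [ 9.99999761e-01, -6.82054722e-04,  1.08874414e-04,
        -3.40858283e-04],
       [-2.86447510e-04, -2.66105662e-01,  9.63943823e-01,
        -1.70667499e-01],
       [ 0.00000000e+00,  0.00000000e+00,  0.00000000e+00,
         1.00000000e+00]])}
ball [(0.79, [277.3, 195.1])]
last_notch [(0.81, [318.2, 194.7])]
```

View pics/w1.png

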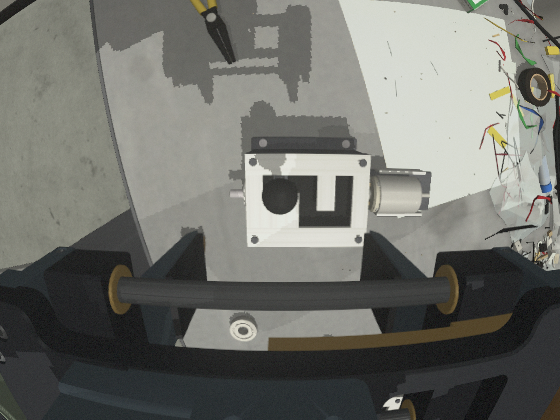

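The wrist picture shows the box square to the tool (plate at cols 246–371, rows 154–247), with the ball at (277,195). I'll use it as a third position estimate.

Run:
```python
from h import *
from scipy.spatial.transform import Rotation as Ro
z=np.load('wrist.npz'); m=vision.camera_model('wrist'); T=m['tool_from_camera']; q=z['q']; R=Ro.from_quat([*q[1:],q[0]]).as_matrix()
r=spotter.cut_out('wrist','ball')[0]; mk=r['mask']; v,u=np.nonzero(mk); print('ball mask',u.min(),u.max(),v.min(),v.max())
def X(u,v,zw):
    a=np.array([u-m['cx'],v-m['cy']]); n=np.hypot(*a); th=n/m['fx']
    c=np.array([*(a/n*np.sin(th)),np.cos(th)]); o=R@T[:3,3]+z['pos']; w=R@T[:3,:3]@c
    return o+w*(zw-o[2])/w[2]
print('ball',X((u.min()+u.max())/2,(v.min()+v.max())/2,.125).round(4))
g=cv2.cvtColor(z['p'],cv2.COLOR_RGB2GRAY); 
lab=(g>190).astype('u1'); lab[:145]=0; lab[255:]=0; lab[:,:240]=0; lab[:,374:]=0
n,L,st,_=cv2.connectedComponentsWithStats(lab); k=1+st[1:,4].argmax(); yy,xx=np.nonzero(L==k)
box=cv2.boxPoints(cv2.minAreaRect(np.stack([xx,yy],1).astype('f4'))); P=np.array([X(*b,.07) for b in box]); print(box.round(1).tolist(),P.round(4).tolist(),'centre',P.mean(0).round(4),np.linalg.norm(np.diff(P,axis=0),axis=1))
```

```text
ball mask 261 299 177 214
ball [0.4647 0.212  0.125 ]
[[245.0, 154.0], [369.0, 154.0], [369.0, 246.0], [245.0, 246.0]] [[0.4371, 0.2478, 0.07], [0.5565, 0.2237, 0.07], [0.5428, 0.1276, 0.07], [0.4148, 0.1553, 0.07]] centre [0.4878 0.1886 0.07  ] [0.12183914 0.09710905 0.13093486]
```

The ball is confirmed at (0.4647, 0.212) and the plate centre at (0.4878, 0.1886). I'll move over the ball, descend and close.

servo_tool(
  linear=[
    [17,-2.5,0],
    [0,0,20],
    [0,0,25],
    [0,0,25],
    [0,0,25],
    [0,0,13],
    [0,0,0],
    [0,0,0],
  ],
  turn=[
    [0,0,0],
    [0,0,0],
    [0,0,0],
    [0,0,0],
    [0,0,0],
    [0,0,0],
    [0,0,0],
    [0,0,0],
  ],
  hand=[1,1,1,1,1,1,1,1],
)

```text
time: 4.8
position: [0.4656, 0.2121, 0.1063]
orientation: [0.0, 0.776, 0.63, 0.0]
force: [1.0, 0.0, 0.1]
grip_width: 0.0916
finger_force: 0.0
```

servo_tool(
  linear=[
    [0,0,0],
    [0,0,0],
    [0,0,0],
    [0,0,0],
    [0,0,0],
    [0,0,0],
    [0,0,0],
    [0,0,0],
    [0,0,0],
    [0,0,0],
  ],
  turn=[
    [0,0,0],
    [0,0,0],
    [0,0,0],
    [0,0,0],
    [0,0,0],
    [0,0,0],
    [0,0,0],
    [0,0,0],
    [0,0,0],
    [0,0,0],
  ],
  hand=[0.5,0.3,0.3,0.3,0.25,0.2,0.2,0.2,0.2,0.2],
  squeeze=15,
)

```text
time: 5.8
position: [0.465, 0.2125, 0.1059]
orientation: [-0.0, 0.776, 0.631, -0.0]
force: [0.9, 0.1, 0.7]
grip_width: 0.0285
finger_force: 15.0
```

```bash
python3 go.py
```

```text
5.8 [0.465  0.2125 0.1059] toolx yaw 78.19 tilt [-0. -0. -1.]
to go mm (tool) [-0.1 -0.2 -0.1] F [0.91 0.12 0.68] 0.02850696696321583 [ 0.41  0.32  1.87 -0.    0.96  0.61]
```

Gripped. Leg 1 (away), then check.

servo_tool(
  linear=[
    [0,4,0],
    [0,5,0],
    [0,5,0],
    [0,5,0],
    [0,5,0],
    [0,3.5,0],
    [0,0,0],
    [0,0,0],
  ],
  turn=[
    [0,0,0],
    [0,0,0],
    [0,0,0],
    [0,0,0],
    [0,0,0],
    [0,0,0],
    [0,0,0],
    [0,0,0],
  ],
  hand=[0.2,0.2,0.2,0.2,0.2,0.2,0.2,0.2],
)

```text
time: 6.6
position: [0.4927, 0.2067, 0.1059]
orientation: [0.0, 0.776, 0.631, 0.0]
force: [0.7, -0.3, -0.0]
grip_width: 0.0288
finger_force: 15.0
```

```bash
python3 go.py '[.4916,.2064,.106]'
python3 - <<'E'
from h import *
p,d=vision.camera('top'); P=pts('top',d); np.savez('top2.npz',p=p,d=d,P=P)
p2,d=vision.camera('wrist')
cv2.imwrite('pics/leg1.png',cv2.resize(np.hstack([cv2.resize(p[150:280,100:260],(560,455))[:420],p2])[...,::-1],(800,300)))
E
```

```text
6.6 [0.4927 0.2067 0.1059] toolx yaw 78.2 tilt [ 0.001 -0.    -1.   ]
to go mm (tool) [-0.5 -1.  -0.1] F [ 0.68 -0.29 -0.04] 0.02879365358306996 [ 0.38  0.35  1.82 -0.    0.97  0.58]
```

View pics/leg1.png

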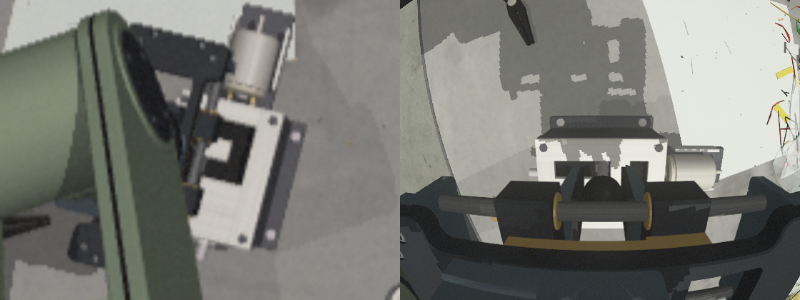

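The ball is still held between the fingers over the plate middle, with no wall contact. Leg 2 (right, tool -x).

servo_tool(
  linear=[
    [-4,-0.6,0],
    [-5,0,0],
    [-5,0,0],
    [-5,0,0],
    [-5,0,0],
    [-5,0,0],
    [-5,0,0],
    [-3,0,0],
    [0,0,0],
    [0,0,0],
  ],
  turn=[
    [0,0,0],
    [0,0,0],
    [0,0,0],
    [0,0,0],
    [0,0,0],
    [0,0,0],
    [0,0,0],
    [0,0,0],
    [0,0,0],
    [0,0,0],
  ],
  hand=[0.2,0.2,0.2,0.2,0.2,0.2,0.2,0.2,0.2,0.2],
)

```text
time: 7.7
position: [0.4837, 0.1703, 0.1059]
orientation: [0.0, 0.776, 0.631, -0.0]
force: [-0.2, -0.4, -0.6]
grip_width: 0.0291
finger_force: 15.0
```

```bash
cat > ball.py <<'E'
from h import *
from scipy.spatial.transform import Rotation as Ro
s=arm.read_state(); p,d=vision.camera('wrist'); q=s['orientation']; R=Ro.from_quat([*q[1:],q[0]]).as_matrix(); m=vision.camera_model('wrist'); T=m['tool_from_camera']
rs=spotter.cut_out('wrist','ball')
for r in rs[:1]:
    v,u=np.nonzero(r['mask']); a=np.array([(u.min()+u.max())/2-m['cx'],(v.min()+v.max())/2-m['cy']]); n=np.hypot(*a); th=n/m['fx']
    o=R@T[:3,3]+s['position']; w=R@T[:3,:3]@np.array([*(a/n*np.sin(th)),np.cos(th)]); X=o+w*(.125-o[2])/w[2]
    print('ball',round(r['p'],2),X.round(4),u.min(),u.max(),v.min(),v.max(),'in tool mm',(1000*R.T@(X-s['position'])).round(1))
    c,sn=np.cos(np.radians(-12)),np.sin(np.radians(-12)); e=X[:2]-[.4878,.1887]; print('box frame',1000*(c*e[0]+sn*e[1]),1000*(-sn*e[0]+c*e[1]))
E
python3 go.py '[.4845,.1713,.106]'; python3 ball.py
```

```text
7.7 [0.4837 0.1703 0.1059] toolx yaw 78.2 tilt [-0.    -0.001 -1.   ]
to go mm (tool) [ 1.1  0.6 -0.1] F [-0.16 -0.39 -0.58] 0.029052875099412796 [ 0.32  0.32  1.86 -0.    0.96  0.52]
ball 0.57 [0.4855 0.181  0.125 ] 255 311 226 282 in tool mm [ 10.9  -0.4 -19.1]
box frame -0.6234355102078418 -7.972523340977195
```

Run:
```python
from h import *
p,d=vision.camera('wrist'); t,_=vision.camera('scene')
cv2.imwrite('pics/leg2.png',np.hstack([cv2.resize(p[130:310,183:383],(400,360)),cv2.resize(t[220:340,170:304],(400,360))])[...,::-1])
r=spotter.cut_out('wrist','ball')[0]; v,u=np.nonzero(r['mask']); print(u.min(),u.max(),v.min(),v.max(),len(u), d[254,283])
```

```text
255 311 225 281 1990 0.15679161
```

View pics/leg2.png

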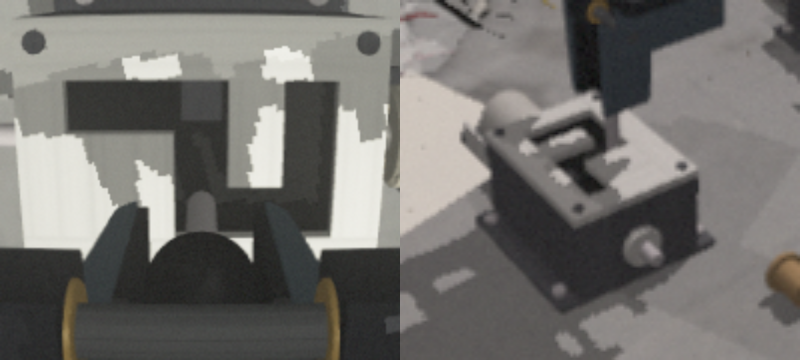

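The mask included the stem. The ball's centre is at v≈272, and 273 is expected for a centred grip, so there was no slip. The stem is centred in the slot at (-0.2, -18.9). Leg 3 (away).

servo_tool(
  linear=[
    [0.7,4,0],
    [0,5,0],
    [0,5,0],
    [0,5,0],
    [0,5,0],
    [0,5,0],
    [0,5,0],
    [0,2.2,0],
    [0,0,0],
    [0,0,0],
  ],
  turn=[
    [0,0,0],
    [0,0,0],
    [0,0,0],
    [0,0,0],
    [0,0,0],
    [0,0,0],
    [0,0,0],
    [0,0,0],
    [0,0,0],
    [0,0,0],
  ],
  hand=[0.2,0.2,0.2,0.2,0.2,0.2,0.2,0.2,0.2,0.2],
)

```text
time: 8.95
position: [0.52, 0.164, 0.1059]
orientation: [0.0, 0.776, 0.631, 0.0]
force: [0.9, -2.3, -1.5]
grip_width: 0.0286
finger_force: 15.0
```

```bash
python3 go.py '[.5193,.1636,.106]'
```

```text
8.95 [0.52   0.164  0.1059] toolx yaw 78.2 tilt [ 0.001 -0.    -1.   ]
to go mm (tool) [-0.5 -0.6 -0.1] F [ 0.92 -2.31 -1.48] 0.02863177229383315 [ 0.28  0.36  1.79 -0.    0.98  0.49]
```

Leg 4 (left, tool +x).

servo_tool(
  linear=[
    [4,-0.5,0],
    [5,0,0],
    [5,0,0],
    [5,0,0],
    [5,0,0],
    [5,0,0],
    [5,0,0],
    [3,0,0],
    [0,0,0],
    [0,0,0],
  ],
  turn=[
    [0,0,0],
    [0,0,0],
    [0,0,0],
    [0,0,0],
    [0,0,0],
    [0,0,0],
    [0,0,0],
    [0,0,0],
    [0,0,0],
    [0,0,0],
  ],
  hand=[0.2,0.2,0.2,0.2,0.2,0.2,0.2,0.2,0.2,0.2],
)

```text
time: 9.95
position: [0.5266, 0.2009, 0.1059]
orientation: [-0.0, 0.776, 0.631, 0.0]
force: [0.5, 1.4, -1.0]
grip_width: 0.0287
finger_force: 15.0
```

```bash
python3 go.py '[.5270,.1988,.106]'
python3 - <<'E'
from h import *
p,d=vision.camera('wrist'); t,_=vision.camera('scene')
cv2.imwrite('pics/leg4.png',np.hstack([cv2.resize(p[130:310,183:383],(400,360)),cv2.resize(t[200:320,170:304],(400,360))])[...,::-1])
E
```

```text
9.95 [0.5266 0.2009 0.1059] toolx yaw 78.19 tilt [ 0.     0.001 -1.   ]
to go mm (tool) [-2.   0.8 -0.1] F [ 0.49  1.44 -0.96] 0.028705691582366948 [0.34 0.39 1.75 0.   1.   0.55]
```

View pics/leg4.png

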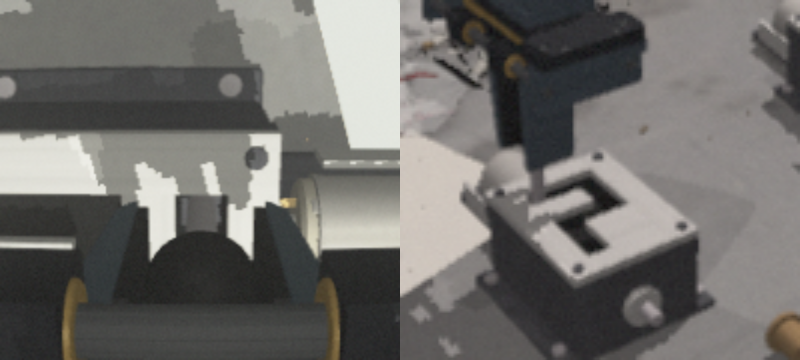

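The stem is in the last notch at its closed end. Release, rise and check.

servo_tool(
  linear=[
    [0,0,0],
    [0,0,0],
    [0,0,0],
    [0,0,0],
    [0,0,0],
    [0,0,-20],
    [0,0,-30],
    [0,0,-30],
    [0,0,-30],
    [0,0,0],
    [0,0,0],
  ],
  turn=[
    [0,0,0],
    [0,0,0],
    [0,0,0],
    [0,0,0],
    [0,0,0],
    [0,0,0],
    [0,0,0],
    [0,0,0],
    [0,0,0],
    [0,0,0],
    [0,0,0],
  ],
  hand=[0.5,0.8,0.9,0.9,0.9,0.9,0.9,0.9,0.9,0.9,0.9],
)

```text
time: 11.15
position: [0.5266, 0.2004, 0.2164]
orientation: [0.0, 0.776, 0.631, 0.001]
force: [-0.0, -0.3, -0.2]
grip_width: 0.0821
finger_force: 0.0
```

```bash
python3 go.py; python3 ball.py
python3 - <<'E'
from h import *
p,d=vision.camera('wrist'); t,_=vision.camera('scene')
cv2.imwrite('pics/end.png',np.hstack([cv2.resize(p[130:310,163:363],(400,360)),cv2.resize(t[150:340,170:380],(400,360))])[...,::-1])
E
```

```text
11.15 [0.5266 0.2004 0.2164] toolx yaw 78.2 tilt [ 0.001  0.    -1.   ]
to go mm (tool) [ -0.8 -63.1 110.3] F [-0.03 -0.34 -0.2 ] 0.08209085138458395 [ 0.34  0.3   1.59 -0.    1.25  0.55]
ball 0.8 [0.5271 0.2025 0.125 ] 266 301 193 232 in tool mm [ 2.1  0.  91.4]
box frame 35.62640246843689 21.642727165725567
```

View pics/end.png

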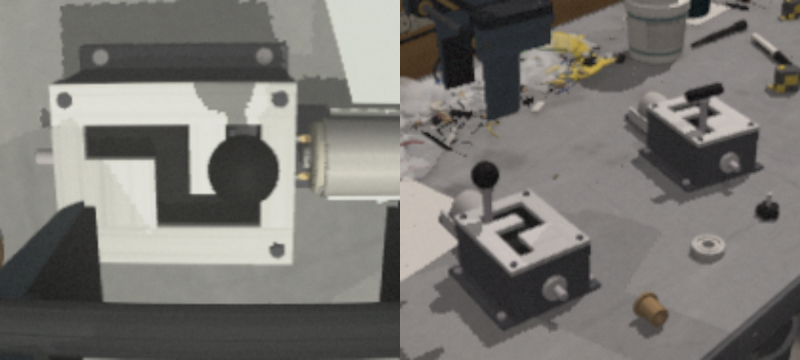

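The lever stands in the last notch at about (36, 20) mm in the box frame. The T-bar is untouched, and the gripper is clear.

```bash
python3 -c "
from bench import arm; print(arm.hand_in())"
```

```text
the job is handed in; nothing more can be done
None
```

The ball-topped lever was drawn corner by corner to the closed end of its last notch and let go there, the T-bar lever was not touched, and I handed the job in at about 11 s of robot time.

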